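Change over the pump lines on the test rig

TASK

Change the pump test rig over to its other line: with a finger, push the lever of the shut valve (the one lying across its pipe) round until that valve is fully open, and only then push the other valve's lever round until it is fully shut. Push the levers from the side without pinching them and without straining them against their stops, and leave the loose fittings, jar and wrench in the tray where they are.

Things in the scene. Friction and masses are not known exactly. Their poses are not given: they have to be found in the camera images.
- rig: Fixed twin-pump test rig: drip tray 580 x 560 mm (floor 3 mm, rim 14 mm high), two parallel steel pipe lines (34 mm, 260 mm apart, axes 75 mm above the bench) along its x axis, away from the robot. Headers cross 165 mm before and 300 mm beyond the valves; pumps beyond the valves, top at 131 mm, a gauge on the far header to 199 mm. Origin on the bench midway between the valves; z up.
- standby_lever (a joint): Lever of the standby valve (shut, or nearly, at the start: its lever lies across the pipe), in rad: 0 = fully shut, square across the pipe, pointing to the rig's +y (left); 1.571 = fully open, along the pipe, pointing to the rig's -x (to the robot). Opening is anticlockwise from above. Hard stops at both ends; stiff (0.6 N m, about 6 N at the middle of the grip), stays where it is left.
- standby_valve: Brass ball valve of the standby line with its lever, fixed; either line may be the left one. Origin on the bench under the stem, axes as the rig's: x along the pipe, away from the robot, z up. Body 94 mm long, 48 mm wide, up to 100 mm above the bench; stem, strap and nut up to 130 mm.
- standby_stem (a point): Point on the upright stem axis about which the standby lever turns, at the mid height of the lever's grip, 137 mm above the bench; fixed.
- standby_grip (a point): Middle of the black grip sleeve of the standby lever, 95 mm from the stem axis, 137 mm above the bench; its y axis points outward along the lever. Sleeve 90 mm long (50 to 140 mm from the stem), 24 mm wide, 13 mm high (130.5 to 143.5 mm above the bench); under it 38 mm of free air down to the pipe, more beside it.
- standby_open_face (a point): Long upright side of the standby lever's grip that is pushed to open the valve (clockwise side of the lever); this point lies on that surface at mid length, 12 mm from the grip's middle line; x points out of the surface.
- standby_shut_face (a point): Long upright side of the standby lever's grip that is pushed to shut the valve (anticlockwise side of the lever); this point lies on that surface at mid length, 12 mm from the grip's middle line; x points into the lever.
- duty_lever (a joint): Lever of the duty valve (open, or nearly, at the start: its lever lies along the pipe), in rad: 0 = fully shut, square across the pipe, pointing to the rig's +y (left); 1.571 = fully open, along the pipe, pointing to the rig's -x (to the robot). Opening is anticlockwise from above. Hard stops at both ends; stiff (0.6 N m, about 6 N at the middle of the grip), stays where it is left.
- duty_valve: Brass ball valve of the duty line with its lever, fixed; either line may be the left one. Origin on the bench under the stem, axes as the rig's: x along the pipe, away from the robot, z up. Body 94 mm long, 48 mm wide, up to 100 mm above the bench; stem, strap and nut up to 130 mm.
- duty_stem (a point): Point on the upright stem axis about which the duty lever turns, at the mid height of the lever's grip, 137 mm above the bench; fixed.
- duty_grip (a point): Middle of the black grip sleeve of the duty lever, 95 mm from the stem axis, 137 mm above the bench; its y axis points outward along the lever. Sleeve 90 mm long (50 to 140 mm from the stem), 24 mm wide, 13 mm high (130.5 to 143.5 mm above the bench); under it 38 mm of free air down to the pipe, more beside it.
- duty_open_face (a point): Long upright side of the duty lever's grip that is pushed to open the valve (clockwise side of the lever); this point lies on that surface at mid length, 12 mm from the grip's middle line; x points out of the surface.
- duty_shut_face (a point): Long upright side of the duty lever's grip that is pushed to shut the valve (anticlockwise side of the lever); this point lies on that surface at mid length, 12 mm from the grip's middle line; x points into the lever.
- elbow: Bystander: loose brass pipe elbow lying in the tray, arms 42 mm, 42 mm high; origin under its corner.
- union_nut: Bystander: loose brass union nut, a ring 48 mm across and 22 mm high, lying in the tray; origin at the centre of its underside.
- paste_jar: Bystander: loose jar of jointing paste, 60 mm across, 65 mm high, standing in the tray; origin at the centre of its underside.
- wrench: Bystander: loose wrench 180 mm long lying in the tray; origin under its middle.

How it is judged:
By the outcome, as a careful person would: the job done as asked, in the order asked, and still so for the second after the job is handed in, with the robot touching nothing.
It also fails if it takes over 58 s, if anything falls off the work surface, if the arm or the gripper's body presses on something with over 40 N, if the wrist force passes 120 N, or if a joint passes its speed limit or range.

ROBOT

A 6-joint arm with a two-finger parallel gripper is mounted at the origin on the work surface. World frame = base frame: x ahead of the robot, y to its left, z up, the work surface at z = 0. Lengths are in m, angles in rad, forces in N, time in s.
With the tool pointing down it reaches from about 0.35 to 0.85 m from the base axis. Payload 8.1 kg.
Tool frame: the origin (TCP) lies at the centre of the arm's flange, where the gripper is bolted on; the fingertips stand 186 mm ahead of it and the grasp point (between the pads) lies 167 mm ahead of it; z points along the fingers, y is the line along which they close (so a half turn about z gives the same grasp; the last joint's range is limited). The gripper opens to 93 mm and grips with 3 to 60 N. Pads are 15 mm wide; open, the fingers measure 128 mm over their backs; the gripper's body (75 mm by 188 mm) begins 65 mm behind the grasp point.
Start: joints at [1.195, 0.13, 1.488, -0, 1.523, -0.085], TCP at [0.172, 0.575, 0.405] pointing down, gripper open.
Joint ranges: [-2.96, 2.96], [-0.89, 2.26], [0.02, 2.5], [-1.34, 4.48], [0, 2.73], [-2.66, 2.66]. Speed limits (rad/s): [2.39, 2.39, 2.79, 3.14, 3.14, 3.14].

INTERFACE

Orientations are given as a rotation vector (axis times angle).
In Python, from plant import read_state, read_camera, camera_params, robot gives the robot as it stands.
- The arm moves only by the tool carry_out, never from a script. Its argument "targets" is a list of rows, each an object of numbers: "hand": the opening in per cent of the stroke, from 0 (shut) to 100 (fully open); "x", "y", "z": the shift along the tool's x, y, z in m; "ax", "ay", "az": the turn, a rotation vector about the tool's x, y, z in rad. In form: [{"hand": .., "x": .., "y": .., "z": .., "ax": .., "ay": .., "az": ..}, ...]. A call has 1 to 8 rows; each row is the pose to reach, as a shift and turn from the pose commanded when the call began, along the tool's axes at that moment; what a row does not reach only later rows make up. A row lasts 1/8 s, in which the tool goes at most 62.5 mm and 10.7 degrees, less where a joint would pass 70% of its speed; a pose out of reach is approached as far as the arm can. A call with a gripper value outside its range is refused whole. The fingers move at their own pace and stop on an object; "newtons" is the grip in N (left out, the last holds). Time passes only in rows, so rows that repeat a pose let the fingers close. It gives the time, the measured TCP pose, the force, the opening and the grip force at its end, in the units of the state.
- read_state(): the state, without advancing time (a new reading comes with each control period).
- read_camera(name): name is "scene" or "top" or "wrist"; returns (picture, depth): 384x512x3 uint8, blue, green, red; 384x512 float32, m along the optical axis (not along the pixel's ray), 0 where there is no reading.
- camera_params(name): a dict with "fx", "fy", "cx", "cy" (pixels), "position" and "rotation" of the camera in the world. Camera axes: x right, y up, looking along -z (the intrinsics and any distortion apply to the point x, -y, -z); pixel columns grow to the right and rows downward; lengths in m; the calibration is good to about 2 mm. The wrist camera is an equidistant fisheye: a pixel r from the principal point sees the ray r / f radians off the axis. A picture is of the moment at which its call begins: read the wrist's pose just before it. camera_params takes no time and is no camera call; for the wrist camera it gives the pose at the moment of the call.
- robot.close_job(): hands the job in; it is judged then, once.
The state is a dict: "t": time; "q": joint angles; "dq": joint speeds; "joint_torque": joint torques, N m; "tool_pos": TCP position; "orientation": TCP orientation; "force": force on the tool from outside, world axes, zero at the start; "wrist_torque": the same for the moment, N m; "opening": finger opening in m; "gripper_force": force on a finger pad.
Only numpy, scipy, OpenCV 4.12 (cv2) and the standard library are available. Lean on these libraries where they do the work, as an engineer would, in place of code of your own. Each camera call takes 0.05 s, during which the arm holds its last target. There are 200 camera calls.

## Working session

There is one attempt and no reset: what is moved stays moved. The work goes in short steps, Python scripts to look and compute and a tool call to move; the robot and the scene stay as the last step left them, time stands still between calls to the robot, and variables do not carry over. Pictures are saved under pics/ and viewed, at most 10 in all, crops included, and the job is handed in when it is done.

Besides the shell and the picture viewer there is one more tool, called after "Emit:" as name([rows], argument=value, ...), one row to a line, values as JSON. carry_out: Moves the arm, as the interface text tells. Its arguments: {"type":"object","properties":{"targets":{"type":"array","items":{"type":"object","properties":{"hand":{"type":"number"},"x":{"type":"number"},"y":{"type":"number"},"z":{"type":"number"},"ax":{"type":"number"},"ay":{"type":"number"},"az":{"type":"number"}}}},"newtons":{"type":"number"}},"required":["targets"]}

```bash
mkdir -p pics; ls
python3 - <<'E'
from plant import *
import cv2,numpy as np
s=read_state();print(s)
for n in("scene","top"):
    p,d=read_camera(n);cv2.imwrite(f"pics/{n}0.png",p);np.savez(f"{n}0.npz",p=p,d=d)
    print(n,camera_params(n))
E
```

```text
pics
{'t': 0.0, 'q': array([ 1.19458881e+00,  1.31164373e-01,  1.48925518e+00,  1.02086349e-05,
        1.52298082e+00, -8.53956011e-02]), 'dq': array([ 0.00102742,  0.00052911,  0.00171333,  0.00025055, -0.00071201,
       -0.00205612]), 'joint_torque': array([ 1.90474078e-03, -5.59820259e+01, -4.91780341e+01,  7.71054765e-02,
        3.45102930e-02, -1.92722696e-04]), 'tool_pos': array([0.17193148, 0.57461002, 0.40369845]), 'orientation': array([-4.55137529e-01, -3.10801965e+00,  2.76023264e-03]), 'force': array([-0.0460338 , -0.05411455,  0.49055995]), 'wrist_torque': array([ 0.02631476, -0.02807322,  0.00827817]), 'gripper_force': 0.0, 'opening': 0.09318560815998332}
scene {'fx': 405.43397207467166, 'fy': 405.43397207467166, 'cx': 258.34601204776214, 'cy': 190.00863073575445, 'position': array([ 1.08301291, -0.03114735,  0.67835754]), 'rotation': array([0.59129511, 0.57642224, 1.43878643])}
top {'fx': 478.1765271387475, 'fy': 478.1765271387475, 'cx': 251.45323726669682, 'cy': 185.29261105723194, 'position': array([ 0.48649219, -0.02774176,  1.03722125]), 'rotation': array([ 0.04463787, -0.05333902, -1.58456214])}
```

View pics/top0.png

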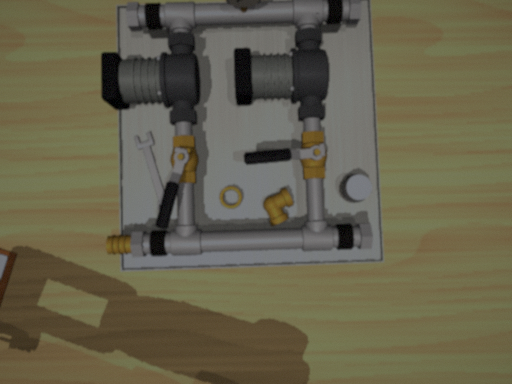

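View pics/scene0.png

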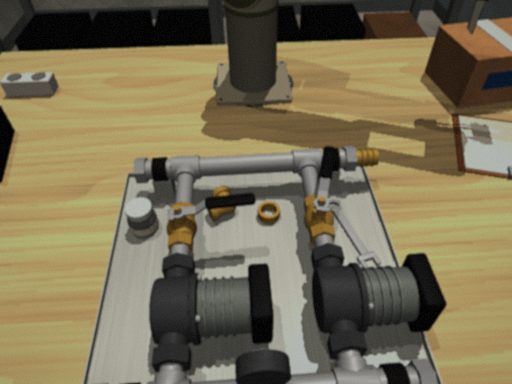

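Top view: up is +x and left is +y. The standby valve is the right one, stem near (316,153), grip (245–290,156), lever across the pipe. The duty valve is the left one, stem near (181,157), grip (158–178,182–228), not quite along its pipe. The scene view agrees.

```bash
cat > h.py <<'E'
import numpy as np,cv2
from scipy.spatial.transform import Rotation as R
def cast(uv,z,c):
    uv=np.atleast_2d(uv).astype(float)
    d=np.c_[(uv[:,0]-c['cx'])/c['fx'],-(uv[:,1]-c['cy'])/c['fy'],-np.ones(len(uv))]
    d=R.from_rotvec(c['rotation']).apply(d);p=c['position']
    return p+d*((z-p[2])/d[:,2])[:,None]
def grip(p,c,box):
    x0,y0,x1,y1=box
    m=np.zeros(p.shape[:2],np.uint8);m[y0:y1,x0:x1]=(p[y0:y1,x0:x1].max(2)<42)*255
    k=max(cv2.findContours(m,cv2.RETR_EXTERNAL,cv2.CHAIN_APPROX_NONE)[0],key=cv2.contourArea)
    w=cast(k[:,0,:],.1435,c)[:,:2]
    (ctr,sz,_)=r=cv2.minAreaRect((w*1000).astype(np.float32))
    b=cv2.boxPoints(r);e=[b[1]-b[0],b[2]-b[1]];e=max(e,key=np.linalg.norm)
    return np.array(ctr),sz,e/np.linalg.norm(e)
E
python3 - <<'E'
from h import *
from plant import camera_params
c=camera_params("top");z=np.load("top0.npz");p,d=z['p'],z['d']
out={}
for n,box,out_dir in(("standby",(238,140,298,172),(0,1)),("duty",(150,175,190,232),(-1,0))):
    ctr,sz,e=grip(p,c,box)
    if e@out_dir<0:e=-e
    print(n,ctr,sz,e,"stem",ctr-95*e, "ang",np.arctan2(e[1],e[0]))
# nuts
hsv=cv2.cvtColor(p,cv2.COLOR_BGR2HSV)
for n,u in(("standby",(317,152)),("duty",(181,156))):
    print(n,cast(u,.13,c)*1000,"depth",d[u[1],u[0]],c['position'][2]-d[u[1],u[0]])
# tray corners & brass bodies
m=cv2.inRange(hsv,(12,110,60),(35,255,255))
for k in cv2.findContours(m,0,1)[0]:
    if cv2.contourArea(k)>60:
        r=cv2.minAreaRect(k);print(r,cast(r[0],.09,c)*1000)
print(cast([(122,268),(381,261),(370,0),(119,5)],.014,c)*1000)
# enlarged crop
cv2.imwrite("pics/crop.png",cv2.resize(p[110:250,100:390],None,fx=2.7,fy=2.7,interpolation=cv2.INTER_CUBIC))
E
```

```text
standby [597.84899902 -63.838871  ] (21.909658432006836, 85.67809295654297) [-0.07708781  0.9970243 ] stem [ 605.17234135 -158.55617905] ang 1.6479608
duty [502.12850952 125.66995239] (28.304166793823242, 99.19084167480469) [-0.94754064  0.31963533] stem [592.14486694  95.30459595] ang 2.8162482
standby [[ 604.95685519 -159.3145237   130.        ]] depth 0.90976816 0.12745308273927014
duty [[600.86796491 100.35007325 130.        ]] depth 0.9073731 0.12984817618027966
((56.0, 381.5), (3.0, 50.0), 90.0) [[171.20860839 349.54416284  90.        ]]
((15.0, 380.0), (30.0, 6.0), 0.0) [[175.31970854 428.57159702  90.        ]]
((153.13294982910156, 319.26220703125), (321.0828552246094, 117.61425018310547), 6.373639106750488) [[286.66807629 161.95970357  90.        ]]
((113.5, 242.5), (33.0, 21.0), -0.0) [[436.5974199  239.58451434  90.        ]]
((278.8999938964844, 206.80001831054688), (29.06888198852539, 29.516096115112305), 63.43495178222656) [[502.06895261 -87.12462908  90.        ]]
((230.50003051757812, 197.00001525878906), (20.50609588623047, 20.50609588623047), 45.0) [[522.84728058   8.43957406  90.        ]]
((314.3399658203125, 167.8800048828125), (20.5060977935791, 24.465898513793945), 81.8698959350586) [[ 578.44952199 -159.08477234   90.        ]]
((186.2699737548828, 158.88998413085938), (48.22468948364258, 20.930362701416016), 81.8698959350586) [[599.98043687  95.54870574  90.        ]]
((312.2213439941406, 138.93443298339844), (15.481611251831055, 21.638042449951172), 84.80557250976562) [[ 636.57800182 -156.1661844    90.        ]]
[[ 378.60025608  242.87106985   14.        ]
 [ 385.08228343 -306.91424109   14.        ]
 [ 954.9243681  -300.55677855   14.        ]
 [ 950.36453986  250.77719254   14.        ]]
```

View pics/crop.png

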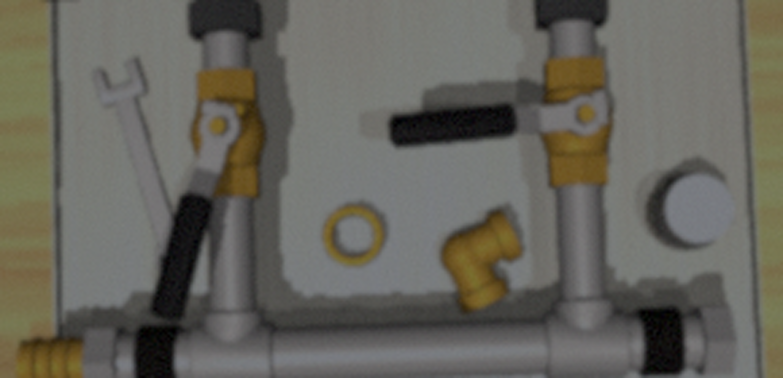

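```bash
cat >> h.py <<'E'
STEM={'s':np.array([.605,-.1593]),'d':np.array([.6009,.1003])}
def arc(v,phi,gap,side,z,r=.095):
    """TCP for finger back beside lever at world angle phi; side +1 opens (pushes n), -1 shuts"""
    e=np.array([np.cos(phi),np.sin(phi)]);n=np.array([-e[1],e[0]])
    p=STEM[v]+r*e-side*n*(.012+.0175+gap)
    return [*p,z,phi-np.pi/2]
def rows(poses):
    from plant import read_state
    s=read_state();R0=R.from_rotvec(s['orientation']);p0=s['tool_pos']
    print('t',round(s['t'],2),'at',np.round(p0,4),'F',np.round(s['force'],1),'yaw',round(float(np.arctan2(*R0.as_matrix()[1::-1,1])),3),'open',round(s['opening'],4))
    for x,y,z,w in poses:
        yy=np.array([np.cos(w),np.sin(w),0]);zz=np.array([0,0,-1.])
        Rt=R.from_matrix(np.c_[np.cross(yy,zz),yy,zz])
        d=R0.inv().apply(np.array([x,y,z])-p0);a=(R0.inv()*Rt).as_rotvec()
        print(dict(zip("x y z ax ay az".split(),map(float,np.round([*d,*a],4)))))
E
python3 - <<'E'
from h import *
rows([arc('s',1.648,.015,1,.40)])
E
```

```text
t 0.1 at [0.1719 0.5746 0.4038] F [-0.9 -1.3  1. ] yaw 1.28 open 0.0935
{'x': -0.6327, 'y': -0.4743, 'z': 0.0045, 'ax': -0.0015, 'ay': 0.0009, 'az': 1.2028}
```

Emit:
carry_out([
  {"hand":0,"x":-0.633,"y":-0.474,"z":0.004,"az":1.203},
  {"hand":0,"x":-0.633,"y":-0.474,"z":0.004,"az":1.203},
  {"hand":0,"x":-0.633,"y":-0.474,"z":0.004,"az":1.203},
  {"hand":0,"x":-0.633,"y":-0.474,"z":0.004,"az":1.203},
  {"hand":0,"x":-0.633,"y":-0.474,"z":0.004,"az":1.203},
  {"hand":0,"x":-0.633,"y":-0.474,"z":0.004,"az":1.203},
  {"hand":0,"x":-0.633,"y":-0.474,"z":0.004,"az":1.203},
  {"hand":0,"x":-0.633,"y":-0.474,"z":0.004,"az":1.203},
], newtons=10)

```text
schema error: expected keys hand, x, y, z, ax, ay, az
```

Run:
```python
from h import *
rows([arc('s',1.648,.015,1,.40),arc('s',1.648,.015,1,.31)])
```

```text
t 0.1 at [0.1719 0.5746 0.4038] F [-0.9 -1.3  1. ] yaw 1.28 open 0.0935
{'x': -0.6327, 'y': -0.4743, 'z': 0.0045, 'ax': -0.0015, 'ay': 0.0009, 'az': 1.2028}
{'x': -0.6327, 'y': -0.4741, 'z': 0.0945, 'ax': -0.0015, 'ay': 0.0009, 'az': 1.2028}
```

Emit:
carry_out([
  {"hand":0,"x":-0.633,"y":-0.474,"z":0.004,"ax":0,"ay":0,"az":1.203},
  {"hand":0,"x":-0.633,"y":-0.474,"z":0.004,"ax":0,"ay":0,"az":1.203},
  {"hand":0,"x":-0.633,"y":-0.474,"z":0.004,"ax":0,"ay":0,"az":1.203},
  {"hand":0,"x":-0.633,"y":-0.474,"z":0.004,"ax":0,"ay":0,"az":1.203},
  {"hand":0,"x":-0.633,"y":-0.474,"z":0.004,"ax":0,"ay":0,"az":1.203},
  {"hand":0,"x":-0.633,"y":-0.474,"z":0.004,"ax":0,"ay":0,"az":1.203},
  {"hand":0,"x":-0.633,"y":-0.474,"z":0.004,"ax":0,"ay":0,"az":1.203},
  {"hand":0,"x":-0.633,"y":-0.474,"z":0.004,"ax":0,"ay":0,"az":1.203},
], newtons=10)

```text
t: 1.1
tool_pos: [0.4702, 0.1711, 0.402]
orientation: [-2.136, -2.304, -0.0]
force: [1.4, 0.9, -0.4]
opening: 0.0177
gripper_force: 0.0
```

Run:
```python
from h import *
rows([arc('s',1.648,.015,1,.40),arc('s',1.648,.015,1,.31)])
```

```text
t 1.1 at [0.4702 0.1711 0.402 ] F [ 1.4  0.9 -0.4] yaw 0.076 open 0.0177
{'x': -0.2446, 'y': 0.1537, 'z': 0.002, 'ax': -0.0, 'ay': -0.0002, 'az': -0.0014}
{'x': -0.2446, 'y': 0.1537, 'z': 0.092, 'ax': -0.0, 'ay': -0.0002, 'az': -0.0014}
```

Emit:
carry_out([
  {"hand":0,"x":-0.245,"y":0.154,"z":0.002,"ax":0,"ay":0,"az":0},
  {"hand":0,"x":-0.245,"y":0.154,"z":0.002,"ax":0,"ay":0,"az":0},
  {"hand":0,"x":-0.245,"y":0.154,"z":0.002,"ax":0,"ay":0,"az":0},
  {"hand":0,"x":-0.245,"y":0.154,"z":0.002,"ax":0,"ay":0,"az":0},
  {"hand":0,"x":-0.245,"y":0.154,"z":0.002,"ax":0,"ay":0,"az":0},
  {"hand":0,"x":-0.245,"y":0.154,"z":0.002,"ax":0,"ay":0,"az":0},
  {"hand":0,"x":-0.245,"y":0.154,"z":0.002,"ax":0,"ay":0,"az":0},
  {"hand":0,"x":-0.245,"y":0.154,"z":0.002,"ax":0,"ay":0,"az":0},
])

```text
t: 2.1
tool_pos: [0.6415, -0.0583, 0.4003]
orientation: [-2.133, -2.307, -0.0]
force: [-0.8, -0.2, 0.4]
opening: 0.0006
gripper_force: 0.0
```

Run:
```python
from h import *
from plant import *
rows([arc('s',1.648,.015,1,.31)])
p,d=read_camera("top");a,_=read_camera("scene")
cv2.imwrite("pics/c2.png",np.hstack([p[:300,100:400],a[80:380,100:400]]))
```

```text
t 2.1 at [ 0.6415 -0.0583  0.4003] F [-0.8 -0.2  0.4] yaw 0.078 open 0.0006
{'x': -0.0029, 'y': 0.0004, 'z': 0.0903, 'ax': -0.0001, 'ay': -0.0002, 'az': 0.0011}
```

View pics/c2.png

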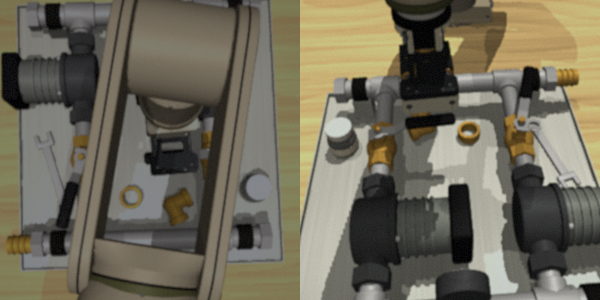

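Run:
```python
from h import *
from plant import *
c=camera_params("scene")
for q in((.6415,-.0583,.214),(.6415,-.0583,.298),(.5977,-.0646,.1435),(.642,-.061,.124)):
    v=R.from_rotvec(c['rotation']).inv().apply(np.array(q)-c['position'])
    print(q,c['cx']-c['fx']*v[0]/v[2]-100,c['cy']+c['fy']*v[1]/v[2]-80)
a,d=read_camera("scene");b,_=read_camera("wrist")
cv2.imwrite("pics/c3.png",np.hstack([cv2.resize(a[90:240,130:320],(456,360)),cv2.resize(b,(344,360))]))
```

```text
(0.6415, -0.0583, 0.214) 129.98614718806886 107.69941214361907
(0.6415, -0.0583, 0.298) 126.40209735815259 67.24274169372893
(0.5977, -0.0646, 0.1435) 128.7932979203532 117.22787758402794
(0.642, -0.061, 0.124) 131.58351327953028 143.53360977658093
```

View pics/c3.png

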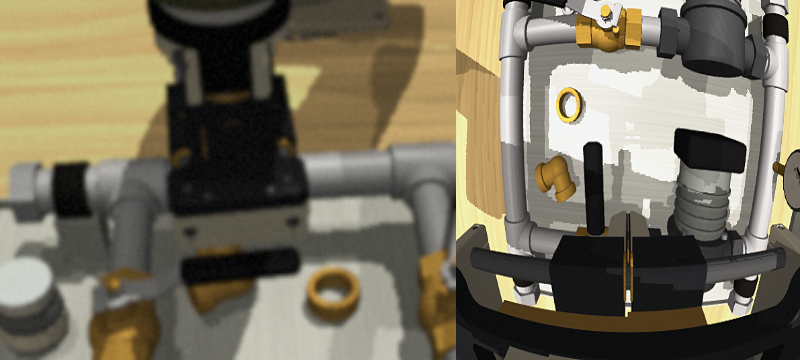

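The fingers are shut and hang on the pump side of the standby lever, clear of the motor. Next: lower the finger beside the grip.

Emit:
carry_out([
  {"hand":0,"x":-0.003,"y":0,"z":0.045,"ax":0,"ay":0,"az":0},
  {"hand":0,"x":-0.003,"y":0,"z":0.075,"ax":0,"ay":0,"az":0},
  {"hand":0,"x":-0.003,"y":0,"z":0.09,"ax":0,"ay":0,"az":0},
  {"hand":0,"x":-0.003,"y":0,"z":0.09,"ax":0,"ay":0,"az":0},
])

```text
t: 2.8
tool_pos: [0.6418, -0.0622, 0.3094]
orientation: [-2.133, -2.305, 0.002]
force: [-0.4, -0.3, 0.7]
opening: 0.0004
gripper_force: 0.0
```

Run:
```python
from h import *
z=.31
rows([arc('s',1.648+a,g,1,z) for a,g in((0,.01),(0,.005),(0,0),(.05,0),(.1,0),(.16,0),(.22,0),(.28,0))])
```

```text
t 2.8 at [ 0.6418 -0.0622  0.3094] F [-0.4 -0.3  0.7] yaw 0.077 open 0.0004
{'x': 0.001, 'y': -0.0047, 'z': -0.0006, 'ax': -0.0017, 'ay': -0.0004, 'az': 0.0001}
{'x': 0.001, 'y': -0.0097, 'z': -0.0006, 'ax': -0.0017, 'ay': -0.0004, 'az': 0.0001}
{'x': 0.001, 'y': -0.0147, 'z': -0.0006, 'ax': -0.0017, 'ay': -0.0004, 'az': 0.0001}
{'x': 0.0024, 'y': -0.0195, 'z': -0.0006, 'ax': -0.0017, 'ay': -0.0005, 'az': -0.0499}
{'x': 0.0035, 'y': -0.0243, 'z': -0.0006, 'ax': -0.0017, 'ay': -0.0005, 'az': -0.0999}
{'x': 0.0045, 'y': -0.0302, 'z': -0.0005, 'ax': -0.0017, 'ay': -0.0006, 'az': -0.1599}
{'x': 0.0051, 'y': -0.0361, 'z': -0.0005, 'ax': -0.0017, 'ay': -0.0006, 'az': -0.2199}
{'x': 0.0055, 'y': -0.0421, 'z': -0.0005, 'ax': -0.0017, 'ay': -0.0007, 'az': -0.2799}
```

Emit:
carry_out([
  {"hand":0,"x":0.001,"y":-0.005,"z":0,"ax":0,"ay":0,"az":0},
  {"hand":0,"x":0.001,"y":-0.01,"z":0,"ax":0,"ay":0,"az":0},
  {"hand":0,"x":0.001,"y":-0.015,"z":0,"ax":0,"ay":0,"az":0},
  {"hand":0,"x":0.0025,"y":-0.0195,"z":0,"ax":0,"ay":0,"az":-0.05},
  {"hand":0,"x":0.0035,"y":-0.0245,"z":0,"ax":0,"ay":0,"az":-0.1},
  {"hand":0,"x":0.0045,"y":-0.03,"z":0,"ax":0,"ay":0,"az":-0.16},
  {"hand":0,"x":0.005,"y":-0.036,"z":0,"ax":0,"ay":0,"az":-0.22},
  {"hand":0,"x":0.0055,"y":-0.042,"z":0,"ax":0,"ay":0,"az":-0.28},
])

```text
t: 3.8
tool_pos: [0.6004, -0.0602, 0.3112]
orientation: [1.787, 2.579, 0.004]
force: [7.2, -0.2, -3.4]
opening: 0.0001
gripper_force: 3.4
```

Run:
```python
from h import *
rows([arc('s',1.648+.28+.07*k,0,1,.31) for k in range(1,9)])
```

```text
t 3.8 at [ 0.6004 -0.0602  0.3112] F [ 7.2 -0.2 -3.4] yaw 0.359 open 0.0001
{'x': 0.0024, 'y': -0.0076, 'z': 0.0012, 'ax': 0.004, 'ay': 0.002, 'az': -0.0682}
{'x': 0.0038, 'y': -0.0144, 'z': 0.0012, 'ax': 0.0039, 'ay': 0.0022, 'az': -0.1382}
{'x': 0.0047, 'y': -0.0213, 'z': 0.0011, 'ax': 0.0039, 'ay': 0.0023, 'az': -0.2082}
{'x': 0.0051, 'y': -0.0283, 'z': 0.0011, 'ax': 0.0038, 'ay': 0.0025, 'az': -0.2782}
{'x': 0.005, 'y': -0.0352, 'z': 0.0011, 'ax': 0.0037, 'ay': 0.0026, 'az': -0.3482}
{'x': 0.0044, 'y': -0.0422, 'z': 0.0011, 'ax': 0.0036, 'ay': 0.0027, 'az': -0.4182}
{'x': 0.0034, 'y': -0.049, 'z': 0.001, 'ax': 0.0035, 'ay': 0.0029, 'az': -0.4882}
{'x': 0.0019, 'y': -0.0558, 'z': 0.001, 'ax': 0.0034, 'ay': 0.003, 'az': -0.5582}
```

Emit:
carry_out([
  {"hand":0,"x":0.0025,"y":-0.0075,"z":0.001,"ax":0,"ay":0,"az":-0.07},
  {"hand":0,"x":0.004,"y":-0.0145,"z":0.001,"ax":0,"ay":0,"az":-0.14},
  {"hand":0,"x":0.0045,"y":-0.0215,"z":0.001,"ax":0,"ay":0,"az":-0.21},
  {"hand":0,"x":0.005,"y":-0.028,"z":0.001,"ax":0,"ay":0,"az":-0.28},
  {"hand":0,"x":0.005,"y":-0.035,"z":0.001,"ax":0,"ay":0,"az":-0.35},
  {"hand":0,"x":0.0045,"y":-0.042,"z":0.001,"ax":0,"ay":0,"az":-0.42},
  {"hand":0,"x":0.0035,"y":-0.049,"z":0.001,"ax":0,"ay":0,"az":-0.49},
  {"hand":0,"x":0.002,"y":-0.056,"z":0.001,"ax":0,"ay":0,"az":-0.56},
])

```text
t: 4.8
tool_pos: [0.5478, -0.0779, 0.3112]
orientation: [1.003, 2.97, 0.003]
force: [8.4, 1.7, -0.1]
opening: 0.0005
gripper_force: 3.4
```

Run:
```python
from h import *
rows([arc('s',1.648+.84+.06*k,0,1,.31) for k in range(1,9)])
```

```text
t 4.8 at [ 0.5478 -0.0779  0.3112] F [ 8.4  1.7 -0.1] yaw 0.92 open 0.0005
{'x': 0.0017, 'y': -0.0061, 'z': 0.0011, 'ax': 0.0036, 'ay': 0.0056, 'az': -0.0577}
{'x': 0.0029, 'y': -0.0119, 'z': 0.0011, 'ax': 0.0035, 'ay': 0.0057, 'az': -0.1177}
{'x': 0.0039, 'y': -0.0178, 'z': 0.0011, 'ax': 0.0033, 'ay': 0.0058, 'az': -0.1777}
{'x': 0.0044, 'y': -0.0238, 'z': 0.001, 'ax': 0.0031, 'ay': 0.0059, 'az': -0.2377}
{'x': 0.0046, 'y': -0.0297, 'z': 0.001, 'ax': 0.0029, 'ay': 0.006, 'az': -0.2977}
{'x': 0.0045, 'y': -0.0357, 'z': 0.001, 'ax': 0.0028, 'ay': 0.0061, 'az': -0.3577}
{'x': 0.0039, 'y': -0.0416, 'z': 0.001, 'ax': 0.0026, 'ay': 0.0062, 'az': -0.4177}
{'x': 0.0031, 'y': -0.0475, 'z': 0.001, 'ax': 0.0024, 'ay': 0.0063, 'az': -0.4777}
```

Emit:
carry_out([
  {"hand":0,"x":0.0015,"y":-0.006,"z":0.001,"ax":0,"ay":0,"az":-0.06},
  {"hand":0,"x":0.003,"y":-0.012,"z":0.001,"ax":0,"ay":0,"az":-0.12},
  {"hand":0,"x":0.004,"y":-0.018,"z":0.001,"ax":0,"ay":0,"az":-0.18},
  {"hand":0,"x":0.0045,"y":-0.024,"z":0.001,"ax":0,"ay":0,"az":-0.24},
  {"hand":0,"x":0.0045,"y":-0.03,"z":0.001,"ax":0,"ay":0,"az":-0.3},
  {"hand":0,"x":0.0045,"y":-0.0355,"z":0.001,"ax":0,"ay":0,"az":-0.36},
  {"hand":0,"x":0.004,"y":-0.0415,"z":0.001,"ax":0,"ay":0,"az":-0.42},
  {"hand":0,"x":0.003,"y":-0.0475,"z":0.001,"ax":0,"ay":0,"az":-0.48},
])

```text
t: 5.8
tool_pos: [0.5164, -0.1133, 0.3103]
orientation: [0.268, 3.124, 0.002]
force: [5.5, 5.6, 3.3]
opening: 0.0007
gripper_force: 3.5
```

Run:
```python
from h import *
rows([arc('s',f,0,1,.31) for f in (3.0,3.03,3.06,3.08,3.1,3.12,3.14,3.156)])
from plant import *
p,d=read_camera("top")
cv2.imwrite("pics/c4.png",cv2.resize(p[100:260,100:400],None,fx=2.5,fy=2.5))
```

```text
t 5.8 at [ 0.5164 -0.1133  0.3103] F [5.5 5.6 3.3] yaw 1.4 open 0.0007
{'x': 0.0007, 'y': -0.0036, 'z': 0.0003, 'ax': 0.0015, 'ay': 0.0057, 'az': -0.0297}
{'x': 0.0015, 'y': -0.0065, 'z': 0.0003, 'ax': 0.0014, 'ay': 0.0058, 'az': -0.0597}
{'x': 0.0022, 'y': -0.0094, 'z': 0.0003, 'ax': 0.0014, 'ay': 0.0058, 'az': -0.0897}
{'x': 0.0026, 'y': -0.0113, 'z': 0.0003, 'ax': 0.0013, 'ay': 0.0058, 'az': -0.1097}
{'x': 0.0029, 'y': -0.0133, 'z': 0.0003, 'ax': 0.0012, 'ay': 0.0058, 'az': -0.1297}
{'x': 0.0032, 'y': -0.0152, 'z': 0.0003, 'ax': 0.0012, 'ay': 0.0058, 'az': -0.1497}
{'x': 0.0035, 'y': -0.0172, 'z': 0.0003, 'ax': 0.0011, 'ay': 0.0058, 'az': -0.1697}
{'x': 0.0037, 'y': -0.0188, 'z': 0.0003, 'ax': 0.0011, 'ay': 0.0059, 'az': -0.1857}
```

Emit:
carry_out([
  {"hand":0,"x":0.0007,"y":-0.0035,"z":0,"ax":0,"ay":0,"az":-0.03},
  {"hand":0,"x":0.0015,"y":-0.0065,"z":0,"ax":0,"ay":0,"az":-0.06},
  {"hand":0,"x":0.002,"y":-0.0095,"z":0,"ax":0,"ay":0,"az":-0.09},
  {"hand":0,"x":0.0025,"y":-0.0115,"z":0,"ax":0,"ay":0,"az":-0.11},
  {"hand":0,"x":0.003,"y":-0.0135,"z":0,"ax":0,"ay":0,"az":-0.13},
  {"hand":0,"x":0.003,"y":-0.015,"z":0,"ax":0,"ay":0,"az":-0.15},
])

```text
t: 6.6
tool_pos: [0.5105, -0.1274, 0.31]
orientation: [0.036, 3.137, 0.001]
force: [3.0, 5.6, 5.4]
opening: 0.0008
gripper_force: 3.2
```

Run:
```python
from h import *
from plant import *
rows([arc('s',f,0,1,.31) for f in (3.13,3.14,3.156)])
p,d=read_camera("top")
cv2.imwrite("pics/c4.png",cv2.resize(p[100:260,100:400],None,fx=2.5,fy=2.5))
```

```text
t 6.6 at [ 0.5105 -0.1274  0.31  ] F [3.  5.6 5.4] yaw 1.548 open 0.0008
{'x': 0.0002, 'y': -0.0013, 'z': -0.0, 'ax': 0.001, 'ay': 0.0041, 'az': -0.0111}
{'x': 0.0004, 'y': -0.0023, 'z': -0.0, 'ax': 0.001, 'ay': 0.0041, 'az': -0.0211}
{'x': 0.0009, 'y': -0.0038, 'z': -0.0, 'ax': 0.0009, 'ay': 0.0041, 'az': -0.0371}
```

View pics/c4.png

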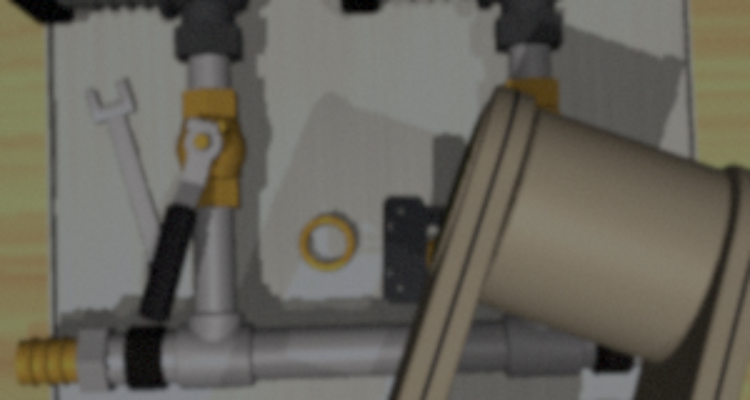

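The arm hides the standby lever here. The last bit goes by touch, in 1 mm steps with the force watched.

Emit:
carry_out([
  {"hand":0,"x":0.0003,"y":-0.0013,"z":0,"ax":0,"ay":0,"az":-0.011},
  {"hand":0,"x":0.0005,"y":-0.0023,"z":0,"ax":0,"ay":0,"az":-0.02},
  {"hand":0,"x":0.0005,"y":-0.0023,"z":0,"ax":0,"ay":0,"az":-0.02},
])

```text
t: 7.02
tool_pos: [0.5099, -0.1297, 0.3099]
orientation: [0.005, 3.138, 0.001]
force: [1.9, 6.1, 4.9]
opening: 0.0004
gripper_force: 2.9
```

Emit:
carry_out([
  {"hand":0,"x":0.0003,"y":-0.001,"z":0,"ax":0,"ay":0,"az":-0.01},
  {"hand":0,"x":0.0003,"y":-0.001,"z":0,"ax":0,"ay":0,"az":-0.01},
])

```text
t: 7.28
tool_pos: [0.5096, -0.1307, 0.3099]
orientation: [-0.011, 3.138, 0.001]
force: [1.9, 5.7, 5.2]
opening: 0.0001
gripper_force: 2.9
```

Emit:
carry_out([
  {"hand":0,"x":0,"y":-0.001,"z":0,"ax":0,"ay":0,"az":0},
  {"hand":0,"x":0,"y":-0.001,"z":0,"ax":0,"ay":0,"az":0},
])

```text
t: 7.52
tool_pos: [0.5096, -0.1317, 0.3099]
orientation: [-0.01, 3.138, 0.001]
force: [1.4, 5.3, 6.1]
opening: 0.0005
gripper_force: 3.0
```

Emit:
carry_out([
  {"hand":0,"x":0,"y":-0.001,"z":0,"ax":0,"ay":0,"az":0},
  {"hand":0,"x":0,"y":-0.001,"z":0,"ax":0,"ay":0,"az":0},
])

```text
t: 7.78
tool_pos: [0.5095, -0.1326, 0.3098]
orientation: [-0.01, 3.138, 0.002]
force: [1.2, 5.5, 5.1]
opening: 0.0005
gripper_force: 3.1
```

Emit:
carry_out([
  {"hand":0,"x":0,"y":-0.001,"z":0,"ax":0,"ay":0,"az":0},
  {"hand":0,"x":0,"y":-0.001,"z":0,"ax":0,"ay":0,"az":0},
])

```text
t: 8.02
tool_pos: [0.5095, -0.133, 0.3098]
orientation: [-0.011, 3.139, 0.004]
force: [0.9, 10.1, 8.3]
opening: 0.0007
gripper_force: 5.3
```

The force jumped to 10 N and the motion stopped, so the stop is reached. Back off, lift, and check.

Emit:
carry_out([
  {"hand":0,"x":0,"y":0.01,"z":0,"ax":0,"ay":0,"az":0},
  {"hand":0,"x":0,"y":0.03,"z":0,"ax":0,"ay":0,"az":0},
  {"hand":0,"x":0,"y":0.05,"z":-0.03,"ax":0,"ay":0,"az":0},
  {"hand":0,"x":0,"y":0.09,"z":-0.07,"ax":0,"ay":0,"az":0.1},
  {"hand":0,"x":0,"y":0.14,"z":-0.09,"ax":0,"ay":0,"az":0.2},
  {"hand":0,"x":0,"y":0.19,"z":-0.09,"ax":0,"ay":0,"az":0.25},
  {"hand":0,"x":0,"y":0.21,"z":-0.09,"ax":0,"ay":0,"az":0.25},
  {"hand":0,"x":0,"y":0.21,"z":-0.09,"ax":0,"ay":0,"az":0.25},
])

```text
t: 9.02
tool_pos: [0.5071, 0.0778, 0.398]
orientation: [-0.377, -3.119, -0.0]
force: [-0.7, -0.8, 0.6]
opening: 0.0003
gripper_force: 0.0
```

Run:
```python
from h import *
from plant import *
rows([arc('d',2.90,.015,-1,.40),arc('d',2.90,.015,-1,.31)])
p,d=read_camera("top");a,_=read_camera("scene")
np.savez("top1.npz",p=p,d=d)
cv2.imwrite("pics/c5.png",np.hstack([cv2.resize(p[110:250,130:370],(480,280)),a[100:380,100:420]]))
```

```text
t 9.03 at [0.5071 0.0778 0.398 ] F [-0.7 -0.8  0.6] yaw 1.33 open 0.0003
{'x': 0.0093, 'y': -0.0002, 'z': -0.002, 'ax': -0.0, 'ay': -0.0003, 'az': 0.001}
{'x': 0.0092, 'y': -0.0002, 'z': 0.088, 'ax': -0.0, 'ay': -0.0003, 'az': 0.001}
```

View pics/c5.png

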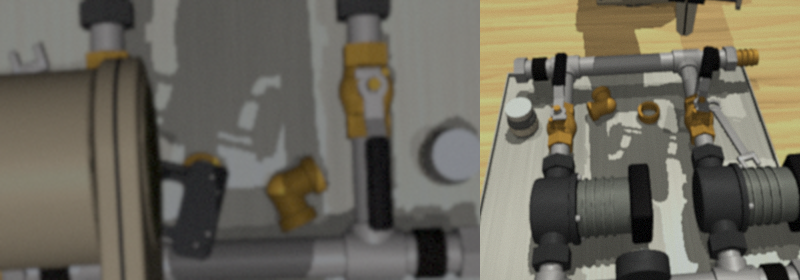

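The standby lever now lies along its pipe (nut at (374,84), grip down to (380,228) in the left half). Next I measure its angle.

Run:
```python
from h import *
from plant import camera_params
c=camera_params("top");p=np.load("top1.npz")['p']
ctr,sz,e=grip(p,c,(308,172,330,225));e=e if e[0]<0 else -e
print(ctr,sz,e,np.arctan2(e[1],e[0])%6.283,"via stem",np.arctan2(*(ctr/1000-STEM['s'])[::-1])%6.283)
```

```text
[ 510.13973999 -159.71273804] (84.45716857910156, 22.460182189941406) [-0.99995273 -0.00972252] 3.15113 via stem 3.145758329978469
```

Emit:
carry_out([
  {"hand":0,"x":0.009,"y":0,"z":0.03,"ax":0,"ay":0,"az":0},
  {"hand":0,"x":0.009,"y":0,"z":0.07,"ax":0,"ay":0,"az":0},
  {"hand":0,"x":0.009,"y":0,"z":0.088,"ax":0,"ay":0,"az":0},
  {"hand":0,"x":0.009,"y":0,"z":0.088,"ax":0,"ay":0,"az":0},
])

```text
t: 9.62
tool_pos: [0.4985, 0.0772, 0.309]
orientation: [-0.383, -3.115, 0.001]
force: [-0.0, 0.0, 0.4]
opening: 0.0005
gripper_force: 0.0
```

Run:
```python
from h import *
rows([arc('d',2.9-a,g,-1,.31) for a,g in((0,.01),(0,.005),(0,0),(.05,0),(.1,0),(.16,0),(.22,0),(.28,0))])
```

```text
t 9.62 at [0.4985 0.0772 0.309 ] F [-0.   0.   0.4] yaw 1.326 open 0.0005
{'x': 0.0011, 'y': 0.0074, 'z': -0.001, 'ax': -0.001, 'ay': -0.0029, 'az': -0.0032}
{'x': 0.0011, 'y': 0.0124, 'z': -0.001, 'ax': -0.001, 'ay': -0.0029, 'az': -0.0032}
{'x': 0.0011, 'y': 0.0174, 'z': -0.001, 'ax': -0.001, 'ay': -0.0029, 'az': -0.0032}
{'x': 0.0025, 'y': 0.0222, 'z': -0.001, 'ax': -0.0011, 'ay': -0.0028, 'az': 0.0468}
{'x': 0.0036, 'y': 0.027, 'z': -0.001, 'ax': -0.0011, 'ay': -0.0028, 'az': 0.0968}
{'x': 0.0047, 'y': 0.0329, 'z': -0.0011, 'ax': -0.0012, 'ay': -0.0028, 'az': 0.1568}
{'x': 0.0053, 'y': 0.0388, 'z': -0.0011, 'ax': -0.0013, 'ay': -0.0027, 'az': 0.2168}
{'x': 0.0057, 'y': 0.0448, 'z': -0.0011, 'ax': -0.0014, 'ay': -0.0027, 'az': 0.2768}
```

Emit:
carry_out([
  {"hand":0,"x":0.001,"y":0.007,"z":-0.001,"ax":0,"ay":0,"az":0},
  {"hand":0,"x":0.001,"y":0.012,"z":-0.001,"ax":0,"ay":0,"az":0},
  {"hand":0,"x":0.001,"y":0.017,"z":-0.001,"ax":0,"ay":0,"az":0},
  {"hand":0,"x":0.0025,"y":0.022,"z":-0.001,"ax":0,"ay":0,"az":0.05},
  {"hand":0,"x":0.0035,"y":0.027,"z":-0.001,"ax":0,"ay":0,"az":0.1},
  {"hand":0,"x":0.0045,"y":0.033,"z":-0.001,"ax":0,"ay":0,"az":0.16},
  {"hand":0,"x":0.0055,"y":0.039,"z":-0.001,"ax":0,"ay":0,"az":0.22},
  {"hand":0,"x":0.0055,"y":0.045,"z":-0.001,"ax":0,"ay":0,"az":0.28},
])

```text
t: 10.62
tool_pos: [0.5044, 0.1226, 0.3117]
orientation: [-0.816, -3.033, 0.004]
force: [-4.4, -5.9, 4.0]
opening: 0.0006
gripper_force: 3.8
```

Run:
```python
from h import *
rows([arc('d',2.62-.06*k,0,-1,.31) for k in range(1,9)])
```

```text
t 10.62 at [0.5044 0.1226 0.3117] F [-4.4 -5.9  4. ] yaw 1.045 open 0.0006
{'x': 0.0018, 'y': 0.005, 'z': 0.0017, 'ax': -0.0022, 'ay': 0.0004, 'az': 0.0558}
{'x': 0.0031, 'y': 0.0109, 'z': 0.0017, 'ax': -0.0022, 'ay': 0.0005, 'az': 0.1158}
{'x': 0.004, 'y': 0.0168, 'z': 0.0017, 'ax': -0.0022, 'ay': 0.0006, 'az': 0.1758}
{'x': 0.0046, 'y': 0.0227, 'z': 0.0016, 'ax': -0.0022, 'ay': 0.0006, 'az': 0.2358}
{'x': 0.0048, 'y': 0.0287, 'z': 0.0016, 'ax': -0.0021, 'ay': 0.0007, 'az': 0.2958}
{'x': 0.0047, 'y': 0.0346, 'z': 0.0016, 'ax': -0.0021, 'ay': 0.0008, 'az': 0.3558}
{'x': 0.0042, 'y': 0.0406, 'z': 0.0016, 'ax': -0.0021, 'ay': 0.0008, 'az': 0.4158}
{'x': 0.0033, 'y': 0.0465, 'z': 0.0016, 'ax': -0.0021, 'ay': 0.0009, 'az': 0.4758}
```

Emit:
carry_out([
  {"hand":0,"x":0.002,"y":0.005,"z":0.001,"ax":0,"ay":0,"az":0.06},
  {"hand":0,"x":0.003,"y":0.011,"z":0.001,"ax":0,"ay":0,"az":0.12},
  {"hand":0,"x":0.004,"y":0.017,"z":0.0015,"ax":0,"ay":0,"az":0.18},
  {"hand":0,"x":0.0045,"y":0.023,"z":0.0015,"ax":0,"ay":0,"az":0.24},
  {"hand":0,"x":0.005,"y":0.0285,"z":0.0015,"ax":0,"ay":0,"az":0.3},
  {"hand":0,"x":0.0045,"y":0.0345,"z":0.0015,"ax":0,"ay":0,"az":0.36},
  {"hand":0,"x":0.004,"y":0.0405,"z":0.0015,"ax":0,"ay":0,"az":0.42},
  {"hand":0,"x":0.0035,"y":0.0465,"z":0.0015,"ax":0,"ay":0,"az":0.48},
])

```text
t: 11.62
tool_pos: [0.5246, 0.1649, 0.3106]
orientation: [1.514, 2.753, -0.002]
force: [-5.9, -4.6, 6.2]
opening: 0.0005
gripper_force: 3.7
```

Run:
```python
from h import *
rows([arc('d',2.14-.05*k,0,-1,.31) for k in range(1,9)])
```

```text
t 11.62 at [0.5246 0.1649 0.3106] F [-5.9 -4.6  6.2] yaw 0.565 open 0.0005
{'x': 0.0008, 'y': 0.0047, 'z': 0.0006, 'ax': -0.0012, 'ay': 0.0008, 'az': 0.0461}
{'x': 0.002, 'y': 0.0095, 'z': 0.0006, 'ax': -0.0012, 'ay': 0.0008, 'az': 0.0961}
{'x': 0.0029, 'y': 0.0144, 'z': 0.0006, 'ax': -0.0012, 'ay': 0.0009, 'az': 0.1461}
{'x': 0.0035, 'y': 0.0193, 'z': 0.0006, 'ax': -0.0011, 'ay': 0.0009, 'az': 0.1961}
{'x': 0.0039, 'y': 0.0243, 'z': 0.0005, 'ax': -0.0011, 'ay': 0.0009, 'az': 0.2461}
{'x': 0.004, 'y': 0.0293, 'z': 0.0005, 'ax': -0.0011, 'ay': 0.0009, 'az': 0.2961}
{'x': 0.0039, 'y': 0.0342, 'z': 0.0005, 'ax': -0.0011, 'ay': 0.001, 'az': 0.3461}
{'x': 0.0036, 'y': 0.0392, 'z': 0.0005, 'ax': -0.0011, 'ay': 0.001, 'az': 0.3961}
```

Emit:
carry_out([
  {"hand":0,"x":0.001,"y":0.0045,"z":0.0005,"ax":0,"ay":0,"az":0.046},
  {"hand":0,"x":0.002,"y":0.0095,"z":0.0005,"ax":0,"ay":0,"az":0.096},
  {"hand":0,"x":0.003,"y":0.0145,"z":0.0005,"ax":0,"ay":0,"az":0.146},
  {"hand":0,"x":0.0035,"y":0.0195,"z":0.0005,"ax":0,"ay":0,"az":0.196},
  {"hand":0,"x":0.004,"y":0.0245,"z":0.0005,"ax":0,"ay":0,"az":0.246},
  {"hand":0,"x":0.004,"y":0.0295,"z":0.0005,"ax":0,"ay":0,"az":0.296},
  {"hand":0,"x":0.004,"y":0.034,"z":0.0005,"ax":0,"ay":0,"az":0.346},
  {"hand":0,"x":0.0035,"y":0.039,"z":0.0005,"ax":0,"ay":0,"az":0.396},
])

```text
t: 12.62
tool_pos: [0.5553, 0.1893, 0.3099]
orientation: [-2.024, -2.401, 0.002]
force: [-7.3, -1.0, 6.9]
opening: 0.0004
gripper_force: 3.7
```

Run:
```python
from h import *
rows([arc('d',f,0,-1,.31) for f in (1.71,1.68,1.65,1.63,1.61,1.6,1.585)])
```

```text
t 12.62 at [0.5553 0.1893 0.3099] F [-7.3 -1.   6.9] yaw 0.17 open 0.0004
{'x': 0.0004, 'y': 0.0033, 'z': -0.0001, 'ax': -0.0015, 'ay': -0.0001, 'az': 0.0308}
{'x': 0.0011, 'y': 0.0062, 'z': -0.0001, 'ax': -0.0015, 'ay': -0.0001, 'az': 0.0608}
{'x': 0.0018, 'y': 0.0091, 'z': -0.0001, 'ax': -0.0015, 'ay': -0.0001, 'az': 0.0908}
{'x': 0.0022, 'y': 0.011, 'z': -0.0001, 'ax': -0.0015, 'ay': -0.0001, 'az': 0.1108}
{'x': 0.0026, 'y': 0.013, 'z': -0.0001, 'ax': -0.0015, 'ay': -0.0001, 'az': 0.1308}
{'x': 0.0027, 'y': 0.014, 'z': -0.0001, 'ax': -0.0015, 'ay': -0.0, 'az': 0.1408}
{'x': 0.003, 'y': 0.0154, 'z': -0.0001, 'ax': -0.0015, 'ay': -0.0, 'az': 0.1558}
```

Emit:
carry_out([
  {"hand":0,"x":0.0005,"y":0.003,"z":0,"ax":0,"ay":0,"az":0.03},
  {"hand":0,"x":0.001,"y":0.006,"z":0,"ax":0,"ay":0,"az":0.06},
  {"hand":0,"x":0.002,"y":0.009,"z":0,"ax":0,"ay":0,"az":0.09},
  {"hand":0,"x":0.002,"y":0.011,"z":0,"ax":0,"ay":0,"az":0.11},
  {"hand":0,"x":0.0025,"y":0.013,"z":0,"ax":0,"ay":0,"az":0.13},
  {"hand":0,"x":0.0025,"y":0.013,"z":0,"ax":0,"ay":0,"az":0.13},
])

```text
t: 13.38
tool_pos: [0.5678, 0.1944, 0.3099]
orientation: [-2.174, -2.266, 0.0]
force: [-6.4, 1.0, 4.5]
opening: 0.0005
gripper_force: 2.7
```

Emit:
carry_out([
  {"hand":0,"x":0.0003,"y":0.001,"z":0,"ax":0,"ay":0,"az":0.01},
  {"hand":0,"x":0.0003,"y":0.001,"z":0,"ax":0,"ay":0,"az":0.01},
])

```text
t: 13.62
tool_pos: [0.5687, 0.1947, 0.3099]
orientation: [-2.185, -2.255, 0.0]
force: [-6.2, 1.2, 3.9]
opening: 0.0006
gripper_force: 3.0
```

Emit:
carry_out([
  {"hand":0,"x":0.0003,"y":0.001,"z":0,"ax":0,"ay":0,"az":0.01},
  {"hand":0,"x":0.0003,"y":0.001,"z":0,"ax":0,"ay":0,"az":0.01},
])

```text
t: 13.88
tool_pos: [0.5696, 0.195, 0.3098]
orientation: [-2.196, -2.244, 0.001]
force: [-6.0, 1.9, 5.5]
opening: 0.0005
gripper_force: 3.1
```

Emit:
carry_out([
  {"hand":0,"x":0,"y":0.001,"z":0,"ax":0,"ay":0,"az":0},
  {"hand":0,"x":0,"y":0.001,"z":0,"ax":0,"ay":0,"az":0},
])

```text
t: 14.12
tool_pos: [0.5706, 0.1951, 0.3099]
orientation: [-2.196, -2.245, 0.0]
force: [-6.0, 1.1, 5.1]
opening: 0.0006
gripper_force: 3.2
```

Emit:
carry_out([
  {"hand":0,"x":0,"y":0.001,"z":0,"ax":0,"ay":0,"az":0},
  {"hand":0,"x":0,"y":0.001,"z":0,"ax":0,"ay":0,"az":0},
])

```text
t: 14.38
tool_pos: [0.5716, 0.1953, 0.3099]
orientation: [-2.196, -2.245, 0.0]
force: [-6.9, 2.6, 5.3]
opening: 0.0005
gripper_force: 3.3
```

Emit:
carry_out([
  {"hand":0,"x":0,"y":0.001,"z":0,"ax":0,"ay":0,"az":0},
  {"hand":0,"x":0,"y":0.001,"z":0,"ax":0,"ay":0,"az":0},
])

```text
t: 14.62
tool_pos: [0.5723, 0.1953, 0.3099]
orientation: [-2.195, -2.244, 0.001]
force: [-8.4, 2.2, 6.3]
opening: 0.0004
gripper_force: 4.4
```

Emit:
carry_out([
  {"hand":0,"x":0,"y":0.0005,"z":0,"ax":0,"ay":0,"az":0},
  {"hand":0,"x":0,"y":0.0005,"z":0,"ax":0,"ay":0,"az":0},
])

```text
t: 14.88
tool_pos: [0.5725, 0.1954, 0.3099]
orientation: [-2.195, -2.244, 0.002]
force: [-11.0, 1.5, 7.6]
opening: 0.0003
gripper_force: 5.7
```

The stop is reached at 11 N. Back off and lift clear.

Emit:
carry_out([
  {"hand":0,"x":0,"y":-0.01,"z":0,"ax":0,"ay":0,"az":0},
  {"hand":0,"x":0,"y":-0.03,"z":0,"ax":0,"ay":0,"az":0},
  {"hand":0,"x":0,"y":-0.05,"z":-0.04,"ax":0,"ay":0,"az":0},
  {"hand":0,"x":0,"y":-0.06,"z":-0.09,"ax":0,"ay":0,"az":0},
  {"hand":0,"x":-0.05,"y":-0.1,"z":-0.09,"ax":0,"ay":0,"az":0},
  {"hand":0,"x":0.1,"y":-0.15,"z":-0.09,"ax":0,"ay":0,"az":0},
  {"hand":0,"x":0.2,"y":-0.2,"z":-0.09,"ax":0,"ay":0,"az":0},
  {"hand":0,"x":0.2,"y":-0.2,"z":-0.09,"ax":0,"ay":0,"az":0},
])

```text
t: 15.88
tool_pos: [0.4019, 0.3169, 0.3997]
orientation: [2.2, 2.242, 0.002]
force: [1.4, 0.6, -0.1]
opening: 0.0006
gripper_force: 0.0
```

Emit:
carry_out([
  {"hand":0,"x":0.1,"y":-0.05,"z":0,"ax":0,"ay":0,"az":0},
  {"hand":0,"x":0.15,"y":-0.1,"z":0,"ax":0,"ay":0,"az":0},
  {"hand":0,"x":0.15,"y":-0.1,"z":0,"ax":0,"ay":0,"az":0},
  {"hand":0,"x":0.15,"y":-0.1,"z":0,"ax":0,"ay":0,"az":0},
])

```text
t: 16.38
tool_pos: [0.2967, 0.4662, 0.3992]
orientation: [-2.191, -2.25, -0.0]
force: [0.3, 0.4, -0.7]
opening: 0.0007
gripper_force: 0.0
```

Run:
```python
from h import *
from plant import *
s=read_state();print(s['t'],s['tool_pos'],s['force'],abs(s['dq']).max())
p,d=read_camera("top");c=camera_params("top")
for b in((308,172,330,225),(110,140,170,180)):
    ctr,sz,e=grip(p,c,b);print(ctr,sz,np.arctan2(e[1],e[0])%np.pi)
cv2.imwrite("pics/c6.png",cv2.resize(p[90:270,90:400],None,fx=2.4,fy=2.4))
```

```text
16.375 [0.2966949  0.46618518 0.39918811] [ 0.28005953  0.35469517 -0.72243607] 0.0725838915025627
[ 510.14089966 -159.59713745] (84.49894714355469, 22.600852966308594) 0.01319245
[598.66107178 192.27682495] (21.5944766998291, 79.0901107788086) 1.5971165
```

View pics/c6.png

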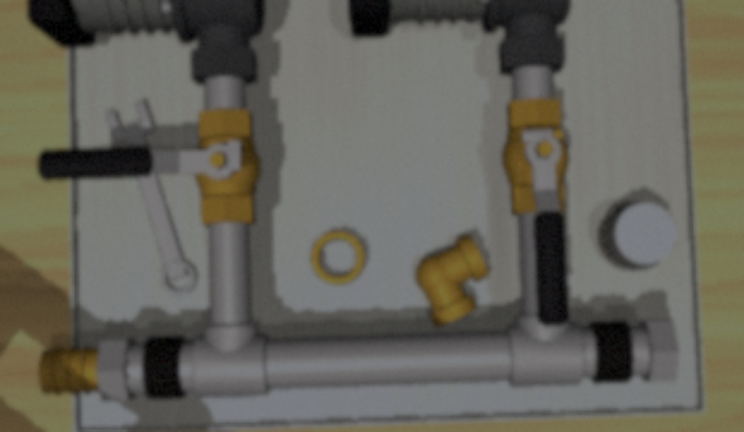

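The standby grip (550,265) lies along its pipe, the duty grip (95,162) lies across its own, and the loose parts have not moved.

```bash
python3 -c "
from plant import robot
print(robot.close_job())"
```

```text
the job is handed in; nothing more can be done
None
```

The standby valve was pushed fully open first, then the duty valve fully shut; each was stopped when the force showed its end stop (10 to 11 N), the loose parts were left where they were, and the job was handed in at about 16 s.

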